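# Feed lip-balm pots through the gate into the packing slot

### The arm

A 7-joint arm with a two-finger parallel gripper is mounted at the origin on the work surface. World frame = base frame: x ahead of the robot, y to its left, z up, the work surface at z = 0. Lengths are in m, angles in rad, forces in N, time in s.
With the tool pointing down it reaches from about 0.4 to 0.9 m from the base axis. Payload 5.5 kg.
Tool frame: the origin (TCP) lies midway between the tips of the shut fingers; the grasp point (between the pads) lies 19 mm behind it; z points along the fingers, y is the line along which they close (so a half turn about z gives the same grasp; the last joint's range is limited). The gripper opens to 85 mm and grips with 20 to 120 N. Pads are 22 mm wide; open, the fingers measure 114 mm over their backs; the gripper's body (76 mm by 85 mm) begins 54 mm behind the grasp point. The pads swing forward as they close: fully open they stand 13 mm farther back than shut.
Start: joints at [-1.039, 0.501, -0.427, 1.55, 0.221, 1.138, -0.21], TCP at [0.173, 0.627, 0.231] pointing down, gripper open.
Joint ranges: [-2.88, 2.88], [-0.31, 2.03], [-1.54, 1.56], [0.2, 2.42], [-1.41, 4.55], [0.19, 2.02], [-2.57, 2.57]. Speed limits (rad/s): [2.57, 2.57, 3.14, 3.14, 3.14, 3.14, 3.14].

### API

Orientations are given as a rotation vector (axis times angle).
In Python, from bench import get_state, camera, sign_off gives the robot as it stands.
- The arm moves only by the tool apply_moves, never from a script. Its argument "series" is a list that holds one entry, the list of rows, each a list of 5 numbers: the shift along the tool's x, y, z each as a share of 15 cm, from -1 to 1, then the turn about the tool's z as a share of 360 degrees, from -1 to 1, then the opening, from 0 (shut) to 1 (fully open). A call has exactly 8 rows; each row is the pose to reach, as a shift and turn from the pose commanded when the call began, along the tool's axes at that moment, turning the shorter way round; what a row does not reach only later rows make up. A row lasts 1/8 s, in which the tool goes at most 62.5 mm and 10.7 degrees, less where a joint would pass 70% of its speed; a pose out of reach is approached as far as the arm can. A call with a number of a shift or a turn outside -1 to 1 is refused whole. A call with a gripper value outside its range is refused whole. The fingers move at their own pace and stop on an object; "force" is the grip in N (left out, the last holds). Time passes only in rows, so rows that repeat a pose let the fingers close, or fill a call up. It gives the time, the measured TCP pose, the force, the opening and the grip force at its end, in the units of the state.
- get_state(): the state, without advancing time (a new reading comes with each control period).
- camera(name): name is "scene" or "top" or "wrist"; returns a dict with "pixels" (420x560x3 uint8, red, green, blue), "K" (3x3 intrinsics, pixels), "world_from_camera" (4x4, takes a point from camera to world coordinates); the wrist camera has in their place "T_tool_cam" (4x4, takes a point from camera to tool coordinates, whose origin is the TCP and whose axes are the flange's). Camera axes: x right, y down, z forward; pixel columns grow to the right and rows downward; lengths in m; the calibration is good to about 2 mm. A picture is of the moment at which its call begins: read the wrist's pose just before it. There is no depth.
- sign_off(): hands the job in; it is judged then, once.
The state is a dict: "time": time; "joint_pos": joint angles; "qvel": joint speeds; "effort": joint torques, N m; "tool_pos": TCP position; "orientation": TCP orientation; "ft_force": force on the tool from outside, world axes, zero at the start; "wrist_torque": the same for the moment, N m; "opening": finger opening in m; "grip_force": force on a finger pad.
Only numpy, scipy, OpenCV 4.12 (cv2) and the standard library are available. Lean on these libraries where they do the work, as an engineer would, in place of code of your own. Each camera call takes 0.05 s, during which the arm holds its last target. There are 200 camera calls.

### The job

On the lipstick packing bench, use the fingertips to push the three lip-balm pots gently along the sorting tray, one at a time, through the narrow gate and wholly into the yellow slot: first the red-lidded pot, then the white-lidded one, last the gold-lidded one. Slide them only, never lifting a pot from the tray or tipping it, and leave the lipsticks and other things around the tray where they stand.

Things in the scene. Friction and masses are not known exactly. Their poses are not given: they have to be found in the camera images.
- tray: Flat aluminium sorting tray fixed to the table, 320 x 236 mm, floor 4 mm above the table. Origin: at table height under the middle of the gate; x runs along the slot, from gate to closed end; y across, z up. All rails are 6 mm thick, their tops 14 mm above the table, so fingertips can travel over the rails and still push the pots, whose tops are 30 mm above the table.
- hopper (a point): Middle of the hopper floor, tray frame (-100, 0, 4) mm. Blue rails enclose the hopper, where the pots start: inside it spans tray x -175 to 0 mm, y -108 to 108 mm; from x = -55 mm on, both sides slant in to the gate.
- gate (a point): Middle of the gate at floor height, tray frame (0, 0, 4) mm. The gate is 42 mm wide (tray y -21 to 21 mm). Past it yellow rails form the slot, also 42 mm wide inside.
- slot_end (a point): Middle of the slot's closed end at floor height, tray frame (125, 0, 4) mm. The slot is 125 mm long, just enough for three pots in single file: a pot pushed in moves those already inside ahead of it.
- red_pot: Squat round lip-balm pot with a red lid and black base, a plain cylinder 34 mm in diameter and 26 mm tall, about 30 g, loose, standing on the tray floor (4 mm above the table). Origin: centre of its underside, z up. It goes in first.
- white_pot: Squat round lip-balm pot with a white lid and black base, a plain cylinder 34 mm in diameter and 26 mm tall, about 30 g, loose, standing on the tray floor (4 mm above the table). Origin: centre of its underside, z up. It goes in second.
- gold_pot: Squat round lip-balm pot with a gold-yellow lid and black base, a plain cylinder 34 mm in diameter and 26 mm tall, about 30 g, loose, standing on the tray floor (4 mm above the table). Origin: centre of its underside, z up. It goes in last.
- lipstick_a: Open lipstick standing upright: black tube 19 mm in diameter, red tip, 65 mm tall overall, 30 g, loose. It stands on the tray beside the slot, on the tray's +y side, about 85 mm from the slot's middle line. Origin: centre of its foot. Leave it alone.
- lipstick_b: Open lipstick standing upright: black tube 19 mm in diameter, red tip, 65 mm tall overall, 30 g, loose. It stands on the tray beside the slot, on the tray's -y side, about 85 mm from the slot's middle line. Origin: centre of its foot. Leave it alone.
- lipstick_c: Open lipstick standing upright: black tube 19 mm in diameter, red tip, 65 mm tall overall, 30 g, loose. It stands on the table to the robot's left. Origin: centre of its foot. Leave it alone.
- jar: Amber glass jar with a white cap, 64 mm in diameter, 70 mm tall, loose, on the table to the robot's right. Origin: centre of its underside. Leave it alone.
- cap_cup: Open steel cup, 80 mm across the rim, 70 mm tall, loose, on the table to the robot's left. Origin: centre of its underside. Leave it alone.
- spatula: Spatula with a blue handle, 250 mm long, lying loose on the table to the robot's right. Origin: near its middle, at table height. Leave it alone.
Mind the look-alikes: they are no part of the job. What is shaped like the gold_pot but purple is not meant. What is shaped like the white_pot but brown is not meant.

How it is judged:
On the way, in this order (a step that is already met when the one before it is completed fails the run):
1. the red pot is through the gate and in the slot, the other two not yet (x of red_pot in the frame of tray above 0.016 m and x of each of white_pot, gold_pot in the frame of tray below 0.008 m), for 0.2 s.
2. the red and white pots are in the slot, the gold one not yet (x of each of red_pot, white_pot in the frame of tray above 0.016 m and x of gold_pot in the frame of tray below 0.008 m), for 0.2 s.
3. all three pots are in the slot (x of each of red_pot, white_pot, gold_pot in the frame of tray above 0.016 m), for 0.2 s.
At the end, for the whole second after the job is handed in: All three pots stand at rest in the slot in single file, red at the closed end, white in the middle, gold nearest the gate, each flat on the tray floor (upright within 0.15 rad) and wholly past the gate (the gold pot's centre at least 16 mm beyond the gate, 1 mm tolerance) (x of red_pot in the frame of tray between 0.077 and 0.112 m and y of red_pot in the frame of tray between -0.01 and 0.01 m and height (world z) of each of red_pot, white_pot, gold_pot below 0.008 m and angle between each of red_pot, white_pot, gold_pot's own z axis and vertical below 0.15 rad and linear speed of each of red_pot, white_pot, gold_pot below 0.01 m/s and x of white_pot in the frame of tray between 0.046 and 0.079 m and y of white_pot in the frame of tray between -0.01 and 0.01 m and x of gold_pot in the frame of tray between 0.016 and 0.046 m and y of gold_pot in the frame of tray between -0.01 and 0.01 m); the robot touches nothing.
It fails at once if a pot is lifted off the tray floor (height (world z) of any of red_pot, white_pot, gold_pot above 0.012 m).
It fails at once if a pot is tipped (angle between any of red_pot, white_pot, gold_pot's own z axis and vertical above 0.5 rad).
It fails at once if a pot is pressed or squeezed with more than 20 N (contact force between the fingers and red_pot above 20 N or contact force between the fingers and white_pot above 20 N or contact force between the fingers and gold_pot above 20 N).
It fails at once if a bystander (lipstick, jar, cup, spatula) is moved by over 30 mm (distance of any of lipstick_a, lipstick_b, lipstick_c, jar, cap_cup, spatula from where it was at the start of the episode above 0.03 m).
It fails at once if a lipstick, the jar or the cup is knocked over (angle between any of lipstick_a, lipstick_b, lipstick_c, jar, cap_cup's own z axis and vertical above 0.5 rad).
It also fails if it takes over 64 s, if anything falls off the work surface, if the arm or the gripper's body presses on something with over 40 N, if the wrist force passes 120 N, or if a joint passes its speed limit or range.

## Working session

There is one attempt and no reset: what is moved stays moved. The work goes in short steps, Python scripts to look and compute and a tool call to move; the robot and the scene stay as the last step left them, time stands still between calls to the robot, and variables do not carry over. Pictures are saved under pics/ and viewed, at most 10 in all, crops included, and the job is handed in when it is done.

Besides the shell and the picture viewer there is one more tool, called by a JSON object that holds its "fn" and its "kwargs", one argument or row to a line. apply_moves: Moves the arm, as the interface text tells. Its arguments: {"type":"object","properties":{"series":{"type":"array"},"force":{"type":"number"}},"required":["series"]}

```bash
mkdir -p pics; ls
python3 - <<'E'
from bench import get_state,camera
import cv2,numpy as np
s=get_state();print({k:np.round(v,3) for k,v in s.items()})
for n in("top","scene"):
    c=camera(n);cv2.imwrite(f"pics/{n}0.png",c["pixels"][:,:,::-1]);print(n,c["K"],c["world_from_camera"])
E
```

```text
pics
{'time': np.float64(0.0), 'joint_pos': array([-1.039,  0.502, -0.427,  1.551,  0.221,  1.138, -0.21 ]), 'qvel': array([-0.001, -0.002, -0.   , -0.001,  0.001, -0.001,  0.   ]), 'effort': array([ 1.0000e-03, -5.6952e+01, -5.8170e+00, -2.8093e+01,  1.1000e-02,
        1.2000e-02, -0.0000e+00]), 'tool_pos': array([0.172, 0.626, 0.23 ]), 'orientation': array([-4.210e-01, -3.113e+00,  3.000e-03]), 'ft_force': array([-0.727, -0.195,  0.435]), 'wrist_torque': array([-0.017, -0.008,  0.049]), 'grip_force': np.float64(0.0), 'opening': np.float64(0.086)}
top [[532.77025723   0.         283.6581318 ]
 [  0.         532.77025723 212.54177761]
 [  0.           0.           1.        ]] [[ 0.00800279 -0.98078325  0.19493632  0.21685353]
 [-0.99987161 -0.0105548  -0.01205626  0.05141615]
 [ 0.0138821  -0.19481481 -0.9807418   1.70204163]
 [ 0.          0.          0.          1.        ]]
scene [[441.33353965   0.         279.92704581]
 [  0.         441.33353965 212.24949376]
 [  0.           0.           1.        ]] [[ 1.28360215e-01  8.05865965e-01 -5.78017042e-01  1.28869602e+00]
 [ 9.91727193e-01 -1.04839560e-01  7.40664704e-02 -6.31194342e-02]
 [-9.11404868e-04 -5.82742407e-01 -8.12656420e-01  1.08559772e+00]
 [ 0.00000000e+00  0.00000000e+00  0.00000000e+00  1.00000000e+00]]
```

View pics/top0.png

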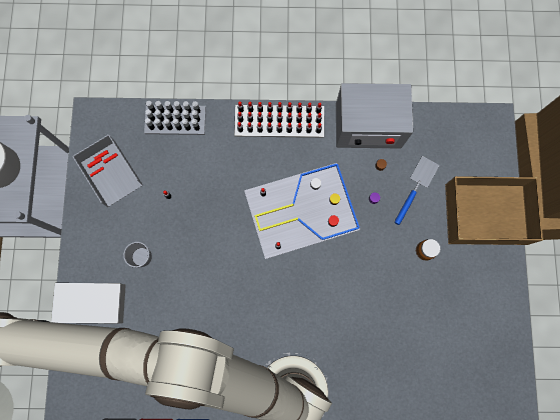

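The top view shows the tray at about (300,210). Its slot points image-left: closed end near (257,223), gate near (299,210). Candidates by colour:
- Red-lidded: disc at (333,221).
- White: disc at (316,184). The brown disc at (381,165) lies outside the tray and is a look-alike.
- Gold: disc at (335,199). The purple disc at (375,198) lies outside the tray and is a look-alike.

The three discs inside the hopper fit the description. I'll confirm them in one enlarged crop while measuring.

```bash
cat > h.py <<'E'
import numpy as np,cv2
from bench import get_state,camera
from scipy.spatial.transform import Rotation as R
def cam(n):
    if n=="wrist":
        s=get_state();c=camera(n);T=np.eye(4);T[:3,:3]=R.from_rotvec(s["orientation"]).as_matrix();T[:3,3]=s["tool_pos"]
        c["world_from_camera"]=T@c["T_tool_cam"]
    else: c=camera(n)
    return c
def ray(c,uv,z):
    uv=np.atleast_2d(uv);W=c["world_from_camera"]
    d=np.c_[(uv-c["K"][:2,2])/c["K"][[0,1],[0,1]],np.ones(len(uv))]@W[:3,:3].T
    return W[:3,3]+d*((z-W[2,3])/d[:,2])[:,None]
def proj(c,p):
    W=c["world_from_camera"];q=(np.atleast_2d(p)-W[:3,3])@W[:3,:3];return q[:,:2]/q[:,2:]*c["K"][[0,1],[0,1]]+c["K"][:2,2]
def masks(im):
    h=cv2.cvtColor(im,cv2.COLOR_RGB2HSV);r=lambda a,b:cv2.inRange(h,a,b)
    return dict(red=r((0,140,90),(8,255,255))|r((172,140,90),(180,255,255)),yel=r((20,120,90),(34,255,255)),
      white=r((0,0,215),(180,35,255)),blue=r((100,130,80),(125,255,255)))
def blobs(m,amin=20):
    n,l,s,ce=cv2.connectedComponentsWithStats(m)
    return [(int(s[i,4]),ce[i],s[i,:4],l==i) for i in range(1,n) if s[i,4]>=amin]
def totray(T,p): # T=(gx,gy,ang)
    a=T[2];return (np.atleast_2d(p)[:,:2]-T[:2])@np.array([[np.cos(a),-np.sin(a)],[np.sin(a),np.cos(a)]])
E
python3 - <<'E'
from h import *
for n,roi in(("top",(235,155,370,265)),("scene",None)):
    c=cam(n);im=c["pixels"];M=masks(im)
    if roi is None:
        p=proj(c,[[.45,-.15,0],[.9,-.15,0],[.45,.25,0],[.9,.25,0]]);a=p.min(0);b=p.max(0);roi=(int(max(a[0],0)),int(max(a[1],0)),int(min(b[0],560)),int(min(b[1],420)))
    print(n,roi)
    x0,y0,x1,y1=roi
    cv2.imwrite(f"pics/{n}crop.png",cv2.resize(im[y0:y1,x0:x1,::-1],None,fx=min(800/(x1-x0),600/(y1-y0)),fy=min(800/(x1-x0),600/(y1-y0)),interpolation=cv2.INTER_NEAREST))
    for k,m in M.items():
        m2=np.zeros_like(m);m2[y0:y1,x0:x1]=m[y0:y1,x0:x1]
        for A,ce,bb,l in blobs(m2,15):
            z=.030 if k in("red","white") or (k=="yel" and bb[2]<1.6*bb[3]) else .014
            print(k,A,ce.round(1),bb,ray(c,ce,z)[0].round(4))
            if z==.014:
                ys,xs=np.nonzero(l);P=ray(c,np.c_[xs,ys],z)[:,:2].astype(np.float32);r=cv2.minAreaRect(P);print("  rect",np.round(r[0],4),np.round(r[1],4),r[2],np.round(cv2.boxPoints(r),4).tolist())
E
```

```text
top (235, 155, 370, 265)
red 83 [333.3 220.1] [329 215  10  11] [ 0.5261 -0.1279  0.03  ]
yel 82 [334.6 198.3] [330 194  10  10] [ 0.5977 -0.1329  0.03  ]
yel 173 [273.7 217.6] [255 204  43  27] [0.5325 0.0624 0.03  ]
white 75 [315.6 182.3] [311 178  10  10] [ 0.6503 -0.0717  0.03  ]
blue 379 [328.7 201.2] [293 164  67  76] [ 0.5915 -0.1154  0.014 ]
  rect [ 0.5858 -0.0933] [0.2273 0.1809] 17.851219177246094 [[0.4499000012874603, -0.042100001126527786], [0.505299985408783, -0.2142000049352646], [0.7217000126838684, -0.1446000039577484], [0.6661999821662903, 0.02759999968111515]]
scene (217, 188, 382, 343)
red 90 [225.9 216.5] [221 212  11  10] [ 0.5327 -0.1254  0.03  ]
red 16 [307.9 227.5] [307 225   3   6] [0.6017 0.1058 0.03  ]
red 20 [353.2 293.2] [352 291   4   6] [0.8193 0.189  0.03  ]
red 21 [340.4 294.6] [339 292   4   6] [0.819 0.155 0.03 ]
red 18 [315.1 297.6] [314 295   4   6] [0.8188 0.0883 0.03  ]
red 21 [327.6 296.4] [326 294   4   6] [0.8196 0.121  0.03  ]
red 20 [302.2 299.4] [301 297   4   6] [0.8195 0.0545 0.03  ]
red 21 [289.2 300.7] [288 298   4   7] [0.8188 0.0209
[... 2009 characters left out ...]
 0.8729 -0.0635  0.03  ]
white 146 [246.7 325.9] [244 309   7  34] [ 0.8718 -0.0935  0.03  ]
blue 131 [239.2 208.1] [217 202  48  16] [ 0.4953 -0.0849  0.014 ]
  rect [ 0.4973 -0.078 ] [0.1447 0.0424] 73.57164764404297 [[0.45649999380111694, -0.14139999449253082], [0.49709999561309814, -0.1534000039100647], [0.5379999876022339, -0.014600000344216824], [0.4973999857902527, -0.0027000000700354576]]
blue 216 [246.1 262.4] [217 230  56  49] [ 0.6836 -0.0799  0.014 ]
  rect [ 0.6607 -0.0666] [0.0827 0.1882] 23.65839385986328 [[0.585099995136261, 0.003000000026077032], [0.6606000065803528, -0.16940000653266907], [0.7364000082015991, -0.13619999587535858], [0.6608999967575073, 0.03620000183582306]]
```

View pics/scenecrop.png

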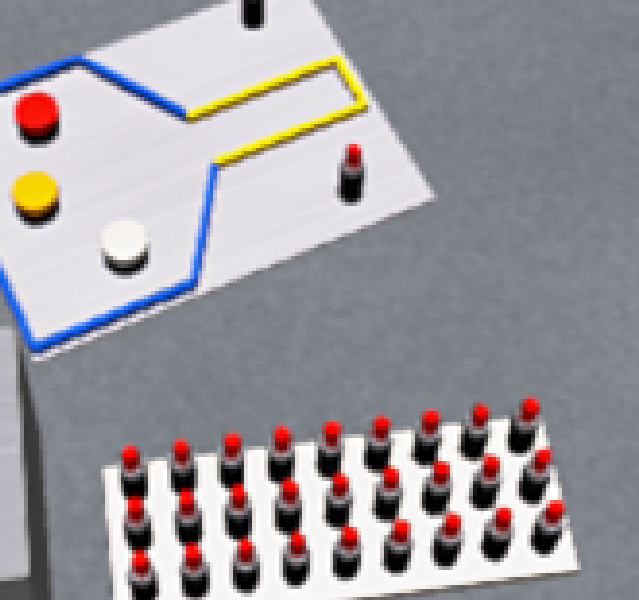

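The crop confirms the red (37,112), gold (35,193) and white (125,245) lids, all inside the blue hopper. The gate is at about (203,140), and the slot runs up and to the right. I'll move over the tray for a closer wrist-camera look.

{"fn": "apply_moves", "kwargs": {
  "series": [
    [[-0.12,-0.12,-0.02,0,0.24],[-0.24,-0.23,-0.04,0,0.24],[-0.36,-0.35,-0.06,0,0.24],[-0.48,-0.46,-0.08,0,0.24],[-0.6,-0.58,-0.1,0,0.24],[-0.72,-0.69,-0.12,0,0.24],[-0.84,-0.81,-0.14,0,0.24],[-0.96,-0.92,-0.16,0,0.24]]
  ],
  "force": 20
}}

```text
time: 1.2
tool_pos: [0.2751, 0.4544, 0.2553]
orientation: [-0.421, -3.113, 0.001]
ft_force: [-0.4, 0.0, 0.6]
opening: 0.0204
grip_force: 0.0
```

{"fn": "apply_moves", "kwargs": {
  "series": [
    [[-0.12,-0.12,-0.02,0,0.24],[-0.24,-0.23,-0.04,0,0.24],[-0.36,-0.35,-0.06,0,0.24],[-0.48,-0.46,-0.08,0,0.24],[-0.6,-0.58,-0.1,0,0.24],[-0.72,-0.69,-0.12,0,0.24],[-0.84,-0.81,-0.14,0,0.24],[-0.96,-0.92,-0.16,0,0.24]]
  ]
}}

```text
time: 2.2
tool_pos: [0.3772, 0.2832, 0.2793]
orientation: [-0.421, -3.113, 0.0]
ft_force: [-0.1, 1.0, 0.2]
opening: 0.0209
grip_force: 0.0
```

{"fn": "apply_moves", "kwargs": {
  "series": [
    [[-0.12,-0.12,-0.02,0,0.24],[-0.24,-0.23,-0.04,0,0.24],[-0.36,-0.35,-0.06,0,0.24],[-0.48,-0.46,-0.08,0,0.24],[-0.6,-0.58,-0.1,0,0.24],[-0.72,-0.69,-0.12,0,0.24],[-0.84,-0.81,-0.14,0,0.24],[-0.96,-0.92,-0.16,0,0.24]]
  ]
}}

```text
time: 3.2
tool_pos: [0.4793, 0.112, 0.3033]
orientation: [-0.421, -3.113, 0.0]
ft_force: [0.3, 0.7, 0.1]
opening: 0.0204
grip_force: 0.0
```

{"fn": "apply_moves", "kwargs": {
  "series": [
    [[-0.12,-0.12,-0.02,0.02,0.24],[-0.24,-0.23,-0.04,0.04,0.24],[-0.36,-0.35,-0.06,0.06,0.24],[-0.48,-0.46,-0.08,0.08,0.24],[-0.6,-0.58,-0.1,0.1,0.24],[-0.72,-0.69,-0.12,0.12,0.24],[-0.84,-0.81,-0.14,0.14,0.24],[-0.96,-0.92,-0.16,0.158,0.24]]
  ]
}}

```text
time: 4.2
tool_pos: [0.5815, -0.0592, 0.3272]
orientation: [-1.857, -2.533, 0.0]
ft_force: [0.7, 0.4, -0.1]
opening: 0.0206
grip_force: 0.0
```

Run:
```python
from h import *
s=get_state();print(s["time"],s["tool_pos"],s["orientation"],s["opening"],np.round(s["joint_pos"],2))
c=cam("wrist");cv2.imwrite("pics/w1.png",c["pixels"][:,:,::-1]);print(c["T_tool_cam"].round(3),c["K"][0,0])
```

```text
4.2 [ 0.58149427 -0.05917417  0.32717798] [-1.85732208e+00 -2.53330686e+00  4.20410530e-04] 0.020559715866037363 [-0.06  0.27  0.14  1.62 -0.04  1.25  0.4 ]
[[ 0.001 -0.957 -0.292  0.074]
 [ 1.     0.001  0.     0.   ]
 [-0.    -0.292  0.957 -0.142]
 [ 0.     0.     0.     1.   ]] 351.80089384791387
```

View pics/w1.png

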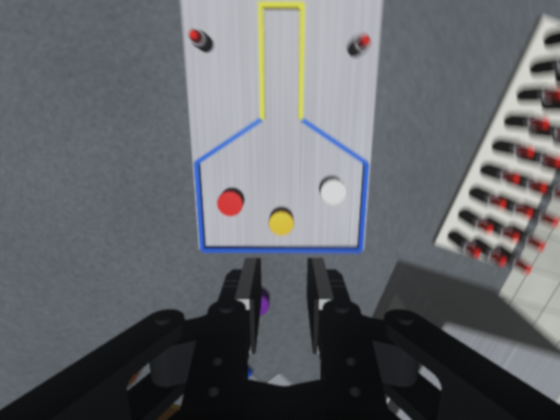

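The wrist view shows the whole tray: slot (262-303, 3-120), red (230,203), gold (281,223) and white (333,191), with the purple look-alike outside at (262,305). Next I'll measure the tray frame and the pots from it.

```bash
cat >> h.py <<'E'
def pots(c,T,z=.030):
    M=masks(c["pixels"]);out={}
    for k in("red","yel","white"):
        for A,ce,bb,l in blobs(M[k],150):
            if .7<bb[2]/bb[3]<1.4 and A>.65*bb[2]*bb[3]:
                p=ray(c,ce,z)[0];t=totray(T,p)[0]*1000
                if -180<t[0]<125 and abs(t[1])<110: out[k]=t.round(1)
    return out
def gate(c):
    l=max((b for b in blobs(masks(c["pixels"])["yel"],300) if b[2][3]>1.5*b[2][2]),key=lambda b:b[0])[3]
    ys,xs=np.nonzero(l);P=ray(c,np.c_[xs,ys],.014)[:,:2].astype(np.float32)
    r=cv2.minAreaRect(P);b=cv2.boxPoints(r);return r,b
def report(T):
    s=get_state();h=R.from_rotvec(s["orientation"]).as_matrix()[:,0]
    print("t",round(s["time"],2),"tcp tray mm",(totray(T,s["tool_pos"])[0]*1000).round(1),"z",round(s["tool_pos"][2]*1000,1),"heading",round(np.degrees(np.arctan2(h[1],h[0])-T[2]),2),"open",round(s["opening"],4))
    return s
E
python3 - <<'E'
from h import *
c=cam("wrist");r,b=gate(c);print(r,b.round(4).tolist())
g=b[np.argsort(b[:,1])];gm=g[:2].mean(0);em=g[2:].mean(0);d=em-gm
T=(float(gm[0]),float(gm[1]),float(np.arctan2(d[1],d[0])));print("T",T,np.linalg.norm(d),np.degrees(T[2]),np.linalg.norm(g[0]-g[1]))
open("h.py","a").write(f"T={T}\n")
print(pots(c,T));report(T)
E
```

```text
((0.5403839349746704, 0.05427774041891098), (0.051809120923280716, 0.12404898554086685), 17.89904022216797) [[0.4966999888420105, 0.10530000180006027], [0.5347999930381775, -0.01269999984651804], [0.5841000080108643, 0.0031999999191612005], [0.5460000038146973, 0.12129999697208405]]
T (0.5594465732574463, -0.00474473787471652, 1.8831933736801147) 0.12404898 107.8990323188735 0.05180909
{'red': array([-106.2,   65.8]), 'yel': array([-132.8,   -0.2]), 'white': array([-91.2, -67.3])}
t 4.3 tcp tray mm [-61.  -4.] z 327.2 heading -0.49 open 0.0208
```

{"fn": "apply_moves", "kwargs": {
  "series": [
    [[-0.08,-0.09,0.12,0.014,0.24],[-0.15,-0.18,0.25,0.028,0.24],[-0.23,-0.27,0.38,0.042,0.24],[-0.31,-0.36,0.5,0.056,0.24],[-0.38,-0.45,0.62,0.07,0.24],[-0.46,-0.54,0.75,0.084,0.24],[-0.54,-0.63,0.88,0.098,0.24],[-0.613,-0.721,1,0.11,0.24]]
  ]
}}

```text
time: 5.3
tool_pos: [0.5057, -0.1781, 0.1765]
orientation: [-2.601, -1.76, -0.0]
ft_force: [0.9, 0.0, 0.5]
opening: 0.0202
grip_force: 0.0
```

{"fn": "apply_moves", "kwargs": {
  "series": [
    [[0,0,0.18,0,0.24],[0,0,0.36,0,0.24],[0,0,0.54,0,0.24],[0,0,0.7,0,0.24],[0,0,0.83,0,0.24],[0,0,0.92,0,0.24],[0,0,0.98,0,0.24],[0,0,1,0,0.24]]
  ]
}}

```text
time: 6.3
tool_pos: [0.5063, -0.1787, 0.027]
orientation: [-2.602, -1.76, 0.0]
ft_force: [0.1, 0.5, 1.1]
opening: 0.0207
grip_force: 0.0
```

Run:
```python
from h import *
report(T);c=cam("wrist");cv2.imwrite("pics/w2.png",c["pixels"][:,:,::-1]);print(pots(c,T))
try: print(gate(c)[1].round(4).tolist())
except Exception as e: print(e)
```

```text
t 6.3 tcp tray mm [-149.2  104.1] z 27.0 heading -39.75 open 0.0207
{'red': array([-106.6,   66.3]), 'yel': array([-133.3,    0. ])}
max() iterable argument is empty
```

View pics/w2.png

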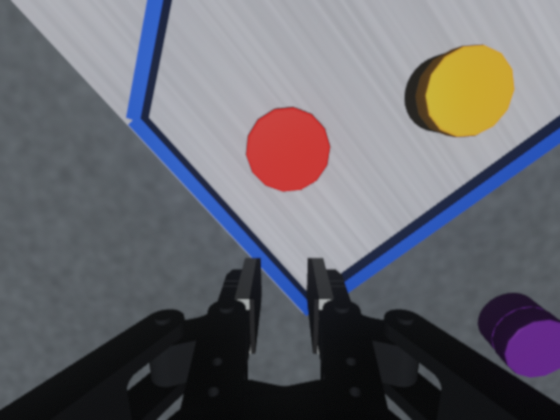

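Red (288,149) is straight ahead of the fingertips (gap centre about 284,262), and gold (468,90) is well clear. I'll lower the fingers and start pushing red.

{"fn": "apply_moves", "kwargs": {
  "series": [
    [[0.07,0.012,0.03,0,0.24],[0.14,0.012,0.047,0,0.24],[0.18,0.012,0.047,0,0.24],[0.23,0.012,0.047,0,0.24],[0.28,0.012,0.047,0,0.24],[0.33,0.012,0.047,0,0.24],[0.38,0.012,0.047,0,0.24],[0.43,0.012,0.047,0,0.24]]
  ]
}}

```text
time: 7.35
tool_pos: [0.5322, -0.1194, 0.0202]
orientation: [2.603, 1.759, -0.0]
ft_force: [0.6, -0.8, 0.6]
opening: 0.0204
grip_force: 0.2
```

```bash
cat >> h.py <<'E'
def rel(c,T):
    s=report(T);th=R.from_rotvec(s["orientation"]).as_matrix()[:,:2]
    P=pots(c,T);print(P)
    a=T[2];Rt=np.array([[np.cos(a),-np.sin(a)],[np.sin(a),np.cos(a)]])
    for k,t in P.items():
        w=Rt@(t/1000)+np.array(T[:2]);print(k,"ahead/lateral in tool mm",((w-s["tool_pos"][:2])@th[:2]*1000).round(1))
E
python3 -c "
from h import *
rel(cam('wrist'),T)"
```

```text
t 7.4 tcp tray mm [-99.6  60.3] z 20.3 heading -39.7 open 0.0204
{'red': array([-81.4,  44.8]), 'yel': array([-132.4,   -0.8])}
red ahead/lateral in tool mm [23.9  0.3]
yel ahead/lateral in tool mm [13.8 67.9]
```

```bash
cat >> h.py <<'E'
def rows(T,way,off=24.,z=20.):
    "way: rows of pot-centre tray x,y (mm), heading deg -> move numbers"
    s=get_state();A=R.from_rotvec(s["orientation"]).as_matrix();h0=np.degrees(np.arctan2(A[1,0],A[0,0])-T[2])
    a=T[2];Rt=np.array([[np.cos(a),-np.sin(a)],[np.sin(a),np.cos(a)]])
    for x,y,h in way:
        r=np.radians(h);t=np.array([x,y])-off*np.array([np.cos(r),np.sin(r)])
        w=np.r_[Rt@(t/1000)+T[:2],z/1000];d=A.T@(w-s["tool_pos"])/.15
        print(np.round(d,3).tolist(),round(((h0-h+180)%360-180)/360,4))
E
python3 - <<'E'
from h import *
p=np.array([-81.4,44.8]);h=-39.7;step=8.2;W=[]
Rr=60;d=np.array([np.cos(np.radians(h)),np.sin(np.radians(h))])
for i in range(16):
    sl=step*(i+1)
    if sl<48: q=p+d*sl;hh=h
    else:
        u=min(np.radians(-h),(sl-48)/Rr); hh=h+np.degrees(u); f=np.radians(hh)
        st=p+d*48; e=st+Rr*np.array([np.sin(-np.radians(h)),-(1-np.cos(np.radians(h)))])
        q=np.array([e[0]-Rr*np.sin(-f),e[1]+Rr*(1-np.cos(f))]) 
        q[0]+=max(0,sl-48-Rr*np.radians(-h))
    W.append((*q,hh))
print(np.round(W,1).tolist());rows(T,W)
E
```

```text
[[-75.1, 39.6, -39.7], [-68.8, 34.3, -39.7], [-62.5, 29.1, -39.7], [-56.2, 23.8, -39.7], [-49.9, 18.6, -39.7], [-43.5, 13.4, -38.6], [-36.8, 8.7, -30.7], [-29.5, 5.0, -22.9], [-21.7, 2.4, -15.1], [-13.7, 0.8, -7.2], [-5.5, 0.3, 0.0], [2.7, 0.3, 0.0], [10.9, 0.3, 0.0], [19.1, 0.3, 0.0], [27.3, 0.3, 0.0], [35.5, 0.3, 0.0]]
[0.054, 0.002, 0.002] -0.0
[0.109, 0.002, 0.002] -0.0
[0.163, 0.002, 0.002] -0.0
[0.218, 0.002, 0.002] -0.0
[0.273, 0.002, 0.002] -0.0
[0.327, 0.005, 0.002] -0.0032
[0.384, 0.022, 0.002] -0.0249
[0.442, 0.031, 0.002] -0.0467
[0.501, 0.032, 0.002] -0.0684
[0.559, 0.025, 0.002] -0.0902
[0.615, 0.009, 0.002] -0.1103
[0.657, -0.026, 0.002] -0.1103
[0.699, -0.061, 0.002] -0.1103
[0.741, -0.096, 0.002] -0.1103
[0.783, -0.131, 0.002] -0.1103
[0.825, -0.166, 0.002] -0.1103
```

Send the first 8 rows, then look.

{"fn": "apply_moves", "kwargs": {
  "series": [
    [[0.054,0.002,0,0,0.24],[0.109,0.002,0,0,0.24],[0.163,0.002,0,0,0.24],[0.218,0.002,0,0,0.24],[0.273,0.002,0,0,0.24],[0.327,0.005,0,-0.003,0.24],[0.384,0.022,0,-0.025,0.24],[0.442,0.031,0,-0.047,0.24]]
  ]
}}

```text
time: 8.4
tool_pos: [0.5614, -0.0595, 0.0202]
orientation: [2.31, 2.129, 0.0]
ft_force: [-0.3, -0.6, -0.2]
opening: 0.0206
grip_force: 0.1
```

Run:
```python
from h import *
c=cam("wrist");cv2.imwrite("pics/w3.png",c["pixels"][:,:,::-1]);rel(c,T)
try:
    r,b=gate(c);print(r[1],(totray(T,b)*1000).round(1).tolist())
except Exception as e: print(e)
rows(T,[(-21.7,2.4,-15),(-13.7,.8,-7.2),(-5.5,.3,0),(2.7,0,0),(10,0,0),(17,0,0),(22,0,0),(26,0,0)])
```

```text
t 8.45 tcp tray mm [-51.6  13.8] z 20.3 heading -22.18 open 0.0204
{'red': array([-29.5,   5.1])}
red ahead/lateral in tool mm [23.7 -0.3]
(0.00608578696846962, 0.07291030883789062) [[72.1, 26.9], [-0.9, 26.4], [-0.8, 20.3], [72.1, 20.8]]
[0.054, 0.015, 0.002] -0.0199
[0.112, 0.026, 0.002] -0.0416
[0.17, 0.028, 0.002] -0.0616
[0.222, 0.009, 0.002] -0.0616
[0.267, -0.009, 0.002] -0.0616
[0.31, -0.027, 0.002] -0.0616
[0.341, -0.039, 0.002] -0.0616
[0.365, -0.05, 0.002] -0.0616
```

View pics/w3.png

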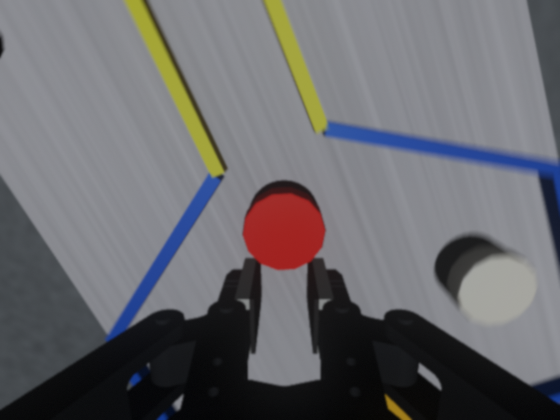

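Red (284,231) sits centred in the two-finger cradle. The gate posts are at (220,172) and (322,130), and white (495,288) is clear. I'll go on through the gate.

{"fn": "apply_moves", "kwargs": {
  "series": [
    [[0.054,0.015,0,-0.02,0.24],[0.112,0.026,0,-0.042,0.24],[0.17,0.028,0,-0.062,0.24],[0.222,0.009,0,-0.062,0.24],[0.267,-0.009,0,-0.062,0.24],[0.31,-0.027,0,-0.062,0.24],[0.341,-0.039,0,-0.062,0.24],[0.365,-0.05,0,-0.062,0.24]]
  ]
}}

```text
time: 9.45
tool_pos: [0.5581, -0.0045, 0.0202]
orientation: [-1.861, -2.531, 0.0]
ft_force: [0.3, 0.1, 0.3]
opening: 0.0206
grip_force: 0.1
```

Run:
```python
from h import *
c=cam("wrist");rel(c,T)
print("retreat");rows(T,[(0,0,0)],z=20);rows(T,[(-20,-10,0)],z=70)
```

```text
t 9.5 tcp tray mm [1.3 1.2] z 20.2 heading -0.51 open 0.0203
{'red': array([25.8,  0.9])}
red ahead/lateral in tool mm [24.5  0. ]
retreat
[-0.169, 0.009, 0.001] -0.0014
[-0.301, 0.077, -0.332] -0.0014
```

{"fn": "apply_moves", "kwargs": {
  "series": [
    [[-0.1,0,-0.02,0,0.24],[-0.22,0.04,-0.25,-0.02,0.24],[-0.36,0.18,-0.34,-0.045,0.24],[-0.5,0.34,-0.34,-0.07,0.24],[-0.64,0.48,-0.34,-0.095,0.24],[-0.76,0.61,-0.34,-0.115,0.24],[-0.84,0.69,-0.34,-0.126,0.24],[-0.869,0.722,-0.34,-0.126,0.24]]
  ]
}}

```text
time: 10.5
tool_pos: [0.7011, -0.0999, 0.0711]
orientation: [0.746, 3.051, -0.001]
ft_force: [0.2, 0.4, 0.4]
opening: 0.0203
grip_force: 0.0
```

Run:
```python
from h import *
c=cam("wrist");cv2.imwrite("pics/w4.png",c["pixels"][:,:,::-1]);rel(c,T)
s=get_state();print(s["ft_force"])
```

```text
t 10.55 tcp tray mm [-133.7 -105.8] z 71.0 heading 44.6 open 0.0204
{'yel': array([-133.5,   -0.6])}
yel ahead/lateral in tool mm [ 74.  -74.8]
[ 0.95836527 -0.27433323 -0.07598973]
```

View pics/w4.png

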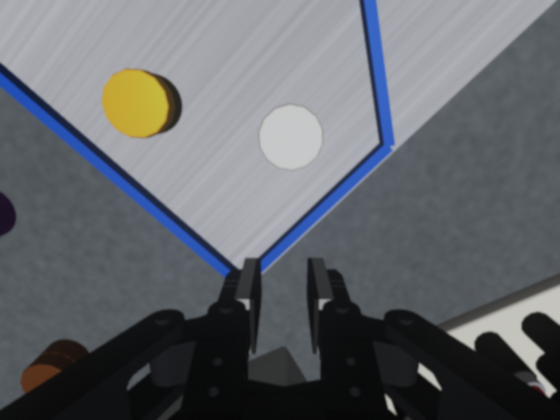

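White (291,137) is ahead of the fingers. Gold (137,103) is well to the left. Brown (55,368) lies outside the tray, about 60 mm from the fingers. The white threshold was too strict here, so I'll relax it and compute the push path.

```bash
sed -i 's/(0,0,215),(180,35,255)/(0,0,190),(180,20,255)/' h.py
python3 - <<'E'
from h import *
c=cam("wrist");im=c["pixels"];print(im[137,291],im[180,240],im[100,250]);rel(c,T)
p=ray(c,[291,137],.03)[0];q=totray(T,p)[0]*1000;print("by eye",q)
P=pots(c,T);p=P.get("white",q)
h=44.6
d=np.array([np.cos(np.radians(h)),np.sin(np.radians(h))])
rows(T,[(*(p-d*a),h) for a in (30,20,10,0,-8,-16,-24,-32)])
E
```

```text
[198 200 200] [168 169 175] [164 166 172]
t 10.6 tcp tray mm [-132.5 -105.5] z 71.0 heading 44.64 open 0.0205
{'yel': array([-133.2,   -0.2]), 'white': array([-90.6, -66.8])}
yel ahead/lateral in tool mm [ 73.5 -75.4]
white ahead/lateral in tool mm [57.   1.9]
by eye [-90.32460062 -67.85067433]
[0.02, 0.013, 0.34] 0.0001
[0.087, 0.013, 0.34] 0.0001
[0.154, 0.013, 0.34] 0.0001
[0.22, 0.013, 0.34] 0.0001
[0.274, 0.013, 0.34] 0.0001
[0.327, 0.013, 0.34] 0.0001
[0.38, 0.013, 0.34] 0.0001
[0.434, 0.013, 0.34] 0.0001
```

{"fn": "apply_moves", "kwargs": {
  "series": [
    [[0,0.013,0.2,0,0.24],[0.02,0.013,0.34,0,0.24],[0.09,0.013,0.34,0,0.24],[0.16,0.013,0.34,0,0.24],[0.21,0.013,0.34,0,0.24],[0.26,0.013,0.34,0,0.24],[0.31,0.013,0.34,0,0.24],[0.36,0.013,0.34,0,0.24]]
  ]
}}

```text
time: 11.6
tool_pos: [0.6533, -0.0703, 0.0206]
orientation: [0.741, 3.052, 0.0]
ft_force: [0.4, -0.0, 0.2]
opening: 0.0206
grip_force: 0.2
```

```bash
cat >> h.py <<'E'
def path(p,h,step,Rr,n,yend=0.):
    "straight on heading h, then an arc of radius Rr that ends along y=yend, then straight"
    sg=np.sign(h);a=np.radians(abs(h));y=-sg*(p[1]-yend);L=(y-Rr*(1-np.cos(a)))/np.sin(a);W=[]
    for sl in step*np.arange(1,n+1):
        if sl<L: W.append((p[0]+sl*np.cos(a),-sg*(y-sl*np.sin(a))+yend,h));continue
        u=min(a,(sl-L)/Rr);f=a-u
        W.append((p[0]+L*np.cos(a)+Rr*(np.sin(a)-np.sin(f))+max(0,sl-L-Rr*a),-sg*Rr*(1-np.cos(f))+yend,sg*np.degrees(f)))
    return W
E
python3 - <<'E'
from h import *
c=cam("wrist");rel(c,T);p=pots(c,T)["white"]
W=path(p,44.6,8.2,50,18,.3);print(np.round(W,1).tolist());rows(T,W[:9])
E
```

```text
t 11.65 tcp tray mm [-90.2 -68.3] z 20.2 heading 44.84 open 0.0204
{'yel': array([-132.5,    0.5])}
yel ahead/lateral in tool mm [ 18.5 -78.6]Traceback (most recent call last):
  File "<stdin>", line 2, in <module>
KeyError: 'white'
```

Run:
```python
from h import *
c=cam("wrist");im=c["pixels"];s=get_state();h=R.from_rotvec(s["orientation"]).as_matrix()[:,0]
u=proj(c,np.r_[(s["tool_pos"]+.024*h)[:2],.03])[0].astype(int);print(u)
for dx in range(-70,71,10): print(dx,im[u[1],u[0]+dx],end=" ")
cv2.imwrite("pics/w5.png",im[:,:,::-1])
W=path((-73.2,-51.4),44.8,8.2,50,18,.3);print(np.round(W,1).tolist());rows(T,W[:8])
```

```text
[284 234]
-70 [138 138 144] -60 [137 138 144] -50 [139 140 146] -40 [151 151 149] -30 [168 169 168] -20 [167 168 169] -10 [167 169 169] 0 [167 168 168] 10 [168 169 169] 20 [168 169 167] 30 [167 169 166] 40 [134 133 134] 50 [138 140 145] 60 [141 143 148] 70 [144 145 151] [[-67.4, -45.6, 44.8], [-61.6, -39.8, 44.8], [-55.7, -34.1, 44.8], [-49.9, -28.3, 44.8], [-44.1, -22.5, 44.8], [-38.3, -16.7, 44.8], [-32.3, -11.1, 39.5], [-25.6, -6.4, 30.1], [-18.2, -2.9, 20.7], [-10.3, -0.7, 11.3], [-2.2, 0.3, 1.9], [6.0, 0.3, 0.0], [14.2, 0.3, 0.0], [22.4, 0.3, 0.0], [30.6, 0.3, 0.0], [38.8, 0.3, 0.0], [47.0, 0.3, 0.0], [55.2, 0.3, 0.0]]
[0.057, -0.0, 0.001] 0.0001
[0.112, -0.0, 0.001] 0.0001
[0.167, -0.0, 0.002] 0.0001
[0.221, -0.0, 0.002] 0.0001
[0.276, 0.0, 0.002] 0.0001
[0.331, 0.0, 0.002] 0.0001
[0.386, -0.013, 0.002] 0.0149
[0.444, -0.03, 0.002] 0.041
```

View pics/w5.png

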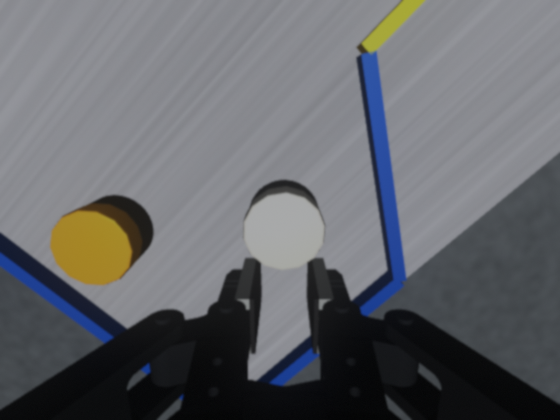

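White (284,231) is seated in the cradle, with a clear way ahead. I'll continue, following the computed rows.

{"fn": "apply_moves", "kwargs": {
  "series": [
    [[0.057,0,0,0,0.24],[0.112,0,0,0,0.24],[0.167,0,0,0,0.24],[0.221,0,0,0,0.24],[0.276,0,0,0,0.24],[0.331,0,0,0,0.24],[0.386,-0.013,0,0.015,0.24],[0.444,-0.03,0,0.041,0.24]]
  ]
}}

```text
time: 12.7
tool_pos: [0.5917, -0.0437, 0.0202]
orientation: [-1.134, -2.93, -0.0]
ft_force: [-0.3, -0.3, -0.8]
opening: 0.0209
grip_force: 0.1
```

```bash
sed -i 's/(0,0,190),(180,20,255)/(0,0,158),(180,8,255)/' h.py
python3 - <<'E'
from h import *
c=cam("wrist");rel(c,T)
rows(T,[(-18.2,-2.9,20.7),(-10.3,-.7,11.3),(-2.2,.3,1.9),(4.5,.3,0),(10.5,.3,0),(16,.3,0),(21,.3,0),(26,.3,0)])
E
```

```text
t 12.75 tcp tray mm [-46.1 -17.4] z 20.0 heading 29.42 open 0.0202
{'red': array([26.3,  1.1]), 'white': array([-25.4,  -6.1])}
red ahead/lateral in tool mm [72.2 19.4]
white ahead/lateral in tool mm [23.6  0.3]
[0.051, -0.017, 0.0] 0.0242
[0.111, -0.03, 0.0] 0.0503
[0.171, -0.033, 0.001] 0.0764
[0.213, -0.016, 0.001] 0.0817
[0.247, 0.004, 0.001] 0.0817
[0.279, 0.022, 0.001] 0.0817
[0.308, 0.038, 0.001] 0.0817
[0.337, 0.054, 0.001] 0.0817
```

{"fn": "apply_moves", "kwargs": {
  "series": [
    [[0.051,-0.017,0,0.024,0.24],[0.111,-0.03,0,0.05,0.24],[0.171,-0.033,0,0.076,0.24],[0.213,-0.016,0,0.082,0.24],[0.247,0.004,0,0.082,0.24],[0.279,0.022,0,0.082,0.24],[0.308,0.038,0,0.082,0.24],[0.337,0.054,0,0.082,0.24]]
  ]
}}

```text
time: 13.75
tool_pos: [0.5601, -0.0038, 0.0202]
orientation: [1.836, 2.549, 0.0]
ft_force: [-0.0, 0.1, 0.2]
opening: 0.0208
grip_force: 0.2
```

Run:
```python
from h import *
c=cam("wrist");rel(c,T)
```

```text
t 13.8 tcp tray mm [ 1.6 -0.9] z 20.2 heading 0.6 open 0.0201
{'red': array([59.3,  0.2]), 'white': array([25.5, -0.6])}
red ahead/lateral in tool mm [57.7 -0.5]
white ahead/lateral in tool mm [23.9 -0. ]
```

{"fn": "apply_moves", "kwargs": {
  "series": [
    [[-0.1,0,-0.02,0,0.24],[-0.2,0,-0.2,0,0.24],[-0.32,0,-0.34,0.002,0.24],[-0.46,0,-0.34,0.002,0.24],[-0.6,0,-0.34,0.002,0.24],[-0.76,0,-0.34,0.002,0.24],[-0.9,0,-0.34,0.002,0.24],[-1,0,-0.34,0.002,0.24]]
  ]
}}

```text
time: 14.8
tool_pos: [0.6076, -0.1483, 0.0707]
orientation: [-1.854, -2.536, 0.001]
ft_force: [-0.7, -0.1, -0.6]
opening: 0.0202
grip_force: 0.0
```

{"fn": "apply_moves", "kwargs": {
  "series": [
    [[-0.08,0,0,0,0.24],[-0.18,0,0,0,0.24],[-0.25,0,0,0,0.24],[-0.25,0,0,0,0.24],[-0.25,0,0.1,0,0.24],[-0.25,0,0.2,0,0.24],[-0.25,0,0.3,0,0.24],[-0.25,0,0.34,0,0.24]]
  ]
}}

```text
time: 15.8
tool_pos: [0.6176, -0.1814, 0.0181]
orientation: [-1.851, -2.535, 0.002]
ft_force: [0.5, -0.2, 0.2]
opening: 0.0203
grip_force: 0.0
```

Run:
```python
from h import *
c=cam("wrist");rel(c,T);cv2.imwrite("pics/w6.png",c["pixels"][:,:,::-1])
```

```text
t 15.85 tcp tray mm [-186.1   -1.1] z 18.0 heading -0.16 open 0.0205
{'yel': array([-133.3,   -0.2])}
yel ahead/lateral in tool mm [52.8 -1. ]
```

View pics/w6.png

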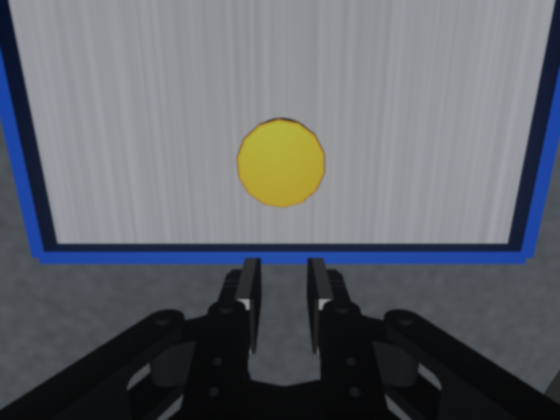

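Gold (281,163) is straight ahead of the cradle, so this is a straight push.

{"fn": "apply_moves", "kwargs": {
  "series": [
    [[0.09,-0.007,-0.013,0,0.24],[0.16,-0.007,-0.013,0,0.24],[0.21,-0.007,-0.013,0,0.24],[0.27,-0.007,-0.013,0,0.24],[0.34,-0.007,-0.013,0,0.24],[0.41,-0.007,-0.013,0,0.24],[0.48,-0.007,-0.013,0,0.24],[0.55,-0.007,-0.013,0,0.24]]
  ]
}}

```text
time: 16.85
tool_pos: [0.5926, -0.1031, 0.0222]
orientation: [1.853, 2.537, 0.0]
ft_force: [0.2, -0.7, 0.1]
opening: 0.0205
grip_force: 0.4
```

Run:
```python
from h import *
c=cam("wrist");rel(c,T)
rows(T,[(-20,.3,0),(0,.3,0),(27,.3,0)])
```

```text
t 16.9 tcp tray mm [-101.7   -1.5] z 22.0 heading -0.08 open 0.0205
{'yel': array([-78.8,  -1.5])}
yel ahead/lateral in tool mm [22.9 -0. ]
[0.384, -0.013, 0.014] -0.0002
[0.518, -0.013, 0.014] -0.0002
[0.698, -0.013, 0.015] -0.0002
```

{"fn": "apply_moves", "kwargs": {
  "series": [
    [[0.06,-0.004,0.01,0,0.24],[0.12,-0.01,0.013,0,0.24],[0.18,-0.013,0.013,0,0.24],[0.24,-0.013,0.013,0,0.24],[0.3,-0.013,0.013,0,0.24],[0.35,-0.013,0.013,0,0.24],[0.4,-0.013,0.013,0,0.24],[0.45,-0.013,0.013,0,0.24]]
  ]
}}

```text
time: 17.9
tool_pos: [0.5703, -0.0396, 0.0202]
orientation: [1.853, 2.537, 0.0]
ft_force: [-0.3, -0.5, -0.1]
opening: 0.0206
grip_force: 0.2
```

Run:
```python
from h import *
c=cam("wrist");rel(c,T)
rows(T,[(0,.3,0),(27,.3,0)])
```

```text
t 17.95 tcp tray mm [-35.1   0.3] z 20.2 heading -0.11 open 0.0204
{'red': array([58.6,  0.3]), 'yel': array([-11.5,   0.3])}
red ahead/lateral in tool mm [93.7 -0.2]
yel ahead/lateral in tool mm [23.6 -0. ]
[0.074, -0.0, 0.001] -0.0003
[0.254, -0.0, 0.001] -0.0003
```

{"fn": "apply_moves", "kwargs": {
  "series": [
    [[0.04,0,0,0,0.24],[0.08,0,0,0,0.24],[0.12,0,0,0,0.24],[0.16,0,0,0,0.24],[0.195,0,0,0,0.24],[0.225,0,0,0,0.24],[0.245,0,0,0,0.24],[0.26,0,0,0,0.24]]
  ]
}}

```text
time: 18.95
tool_pos: [0.5585, -0.0028, 0.0202]
orientation: [1.853, 2.537, -0.0]
ft_force: [-0.3, 0.1, 0.0]
opening: 0.0203
grip_force: 0.2
```

Run:
```python
from h import *
c=cam("wrist");rel(c,T);print(gate(c)[1] if 0 else "")
```

```text
t 19.0 tcp tray mm [2.5 0.3] z 20.2 heading -0.16 open 0.0205
{'red': array([94.3,  0.3]), 'yel': array([27.1,  0.2])}
red ahead/lateral in tool mm [91.8 -0.3]
yel ahead/lateral in tool mm [24.6  0. ]
```

All three are in. I'll back off, rise and check once more.

{"fn": "apply_moves", "kwargs": {
  "series": [
    [[-0.08,0,0,0,0.24],[-0.2,0,-0.1,0,0.24],[-0.32,0,-0.35,0,0.24],[-0.4,0,-0.65,0,0.24],[-0.4,0,-0.9,0,0.24],[-0.4,0,-1,0,0.24],[-0.4,0,-1,0,0.24],[-0.4,0,-1,0,0.24]]
  ]
}}

```text
time: 20.0
tool_pos: [0.5757, -0.0602, 0.1688]
orientation: [-1.852, -2.535, 0.002]
ft_force: [-0.5, -0.1, -0.5]
opening: 0.0205
grip_force: 0.0
```

Run:
```python
from h import *
c=cam("wrist");rel(c,T);cv2.imwrite("pics/w7.png",c["pixels"][:,:,::-1])
```

```text
t 20.05 tcp tray mm [-57.6   1.6] z 168.6 heading -0.17 open 0.021
{'yel': array([26.6,  0.3])}
yel ahead/lateral in tool mm [84.2  1.1]
```

View pics/w7.png

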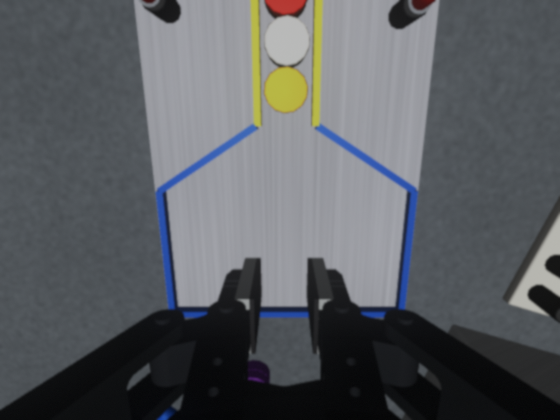

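Gold (286,90), white (287,40) and red (286,3) stand in single file in the slot, past the gate posts at row 126. The lipsticks are still upright, so I'm handing in.

```bash
python3 -c "
from bench import sign_off
print(sign_off())"
```

```text
the job is handed in; nothing more can be done
None
```

The red, white and gold pots stand in single file in the slot, red at the closed end, with gold's centre about 27 mm past the gate; nothing around the tray was touched as far as the pictures show, and the job is handed in after about 20 s, verdict not shown.

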